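Hang the lathe spanner on the swinging drop hook

TASK

Pick up the flat lathe spanner with the wooden grip and use it to steady the swinging drop hook: keep its nose pressed lightly, with a few newtons, on the front of the hook's flat shank above the prong until the hook stands still and straight down. Then slide the level spanner down the shank so that the prong comes up through its hanging hole, rest it gently on the bottom of the hook, and only then let go so that it tips down and is left hanging there by its hole. Do not bang or force the hook, and leave the other things on the bench where they are.

Things in the scene. Friction and masses are not known exactly. Their poses are not given: they have to be found in the camera images.
- stand: Green fixed stand that carries the hook: post of 24 mm diameter on a 100 mm square foot at x 75, y -150 mm from the origin, a rail above. Origin on the bench, straight under the nominal centre of the hook's shank; x points away from the robot (the hook's open front faces -x, to the robot), z up.
- rail_mid (a point): Point on the stand: axis of its rail (22 mm square, 441 mm up, along stand x from -38 to 88 mm). A saddle carrying the hook is clamped on it anywhere from 15 mm nearer (-x) to 15 mm farther (+x) than this point. That offset differs every time and is not reported: find it by touch or by eye. The whole hook shifts with it.
- pin_nominal (a point): Point on the stand, 400 mm up: nominal place (saddle offset 0) of the pin along stand x from which the steel hook (0.35 kg) hangs. The hook swings sideways (stand y), once in about 0.75 s, hardly damped: it does not stop by itself. Fore and aft a stiff sprung clip holds it: pushed along +x at 250 mm height it yields 1 mm for 4 N.
- shank_nominal (a point): Point on the stand, 250 mm up: nominal middle of the shank's flat front face, a good place to touch; add the saddle offset along x. The shank is a flat bar 22 mm wide (y), 6 mm thick, from the pin down to 189 mm. A firm touch here while it is off centre holds it off centre by friction; a light one, or an edge brought in from the side, takes the swing out.
- prong_nominal (a point): Point on the stand, 229 mm up: nominal tip of the upright round prong, 8 mm in diameter, its axis 21 mm in front of the shank's front face; add the saddle offset along x. At its foot a round bar of 8 mm joins it to the shank; the bar's top, 194 mm up, is the seat.
- hook (a joint): Swing angle of the hook, rad: 0 hangs straight down, positive swings its lower end towards +y of the stand, by about the angle times the distance below the pin.
- spanner: Flat steel spanner, 184 mm long, 0.2 to 0.3 kg. Origin: centre of the underside of its wooden grip (85 x 24 x 18 mm; x -40 to 45); x towards the hanging hole, z up. Blade 6 mm thick, mid-plane at z = 9: neck 22 wide, then a head 36 wide, x = 70 to the square nose at 116. At the other end an open jaw 42 wide, to x = -68. Nose on the shank's front: the hole is right over the prong.
- spanner_hole (a point): Centre of the spanner's hanging hole, mid-thickness: 95 mm from the spanner's origin along its x, 21 mm from the nose. The hole is 19 mm across. When the spanner rests level on the hook this point is 197 mm above the bench.
- wrench: Bystander: a bare steel wrench 160 mm long with no hanging hole, lying flat; it and the spanner may change places. Origin under its middle.
- mallet: Bystander: turned wooden mallet standing on its head, 76 mm in diameter, 160 mm tall; origin under it.
- glue: Bystander: glue bottle with red cap, 60 mm in diameter, 170 mm tall; origin under it.
- bowl: Bystander: turned wooden bowl, 130 mm across, 50 mm tall; origin under it.
- wax: Bystander: amber jar, 68 mm in diameter, 50 mm tall; origin under it.
- offcut: Bystander: wood offcut 70 x 45 x 28 mm; origin under it.
- collar: Bystander: dark steel collar, 52 mm in diameter, 20 mm tall, bore 30 mm; origin under it.

How it is judged (in metres and radians):
On the way, in this order (a step that is already met when the one before it is completed fails the run):
1. the hook is steadied: the spanner presses on it with 0.8 to 8 N while it hangs within 0.1 rad of straight down and does not swing (under 0.12 rad/s), for half a second, spanner still above the prong (contact force between spanner and stand between 0.8 and 8 N and value of joint hook between -0.1 and 0.1 rad and velocity of joint hook between -0.12 and 0.12 rad/s and z of spanner_hole in the frame of stand above 0.228 m), for 0.5 s.
2. the spanner, still held and level within 0.35 rad, is lowered until it rests on the bottom of the hook (its hole from 8 mm below to 4 mm above its seated height of 197 mm, 0.5 N or more on the hook) (z of spanner_hole in the frame of stand between 0.189 and 0.201 m and x of spanner_hole in the frame of stand between -0.048 and 0 m and y of spanner_hole in the frame of stand between -0.03 and 0.03 m and angle between spanner's own z axis and vertical below 0.35 rad and contact force between the fingers and spanner above 1 N and contact force between spanner and stand above 0.5 N), for 0.1 s.
At the end, for the whole second after the job is handed in: the spanner hangs by its hole from the hook, jaw end down within 0.6 rad of vertical, its origin 70 to 150 mm and its hole 170 to 205 mm above the bench and within 40 mm sideways of the hook's rest position, released and swinging no more than gently (under 0.6 m/s, hook under 0.6 rad/s) (angle between spanner's own x axis and vertical below 0.6 rad and height (world z) of spanner between 0.07 and 0.15 m and z of spanner_hole in the frame of stand between 0.17 and 0.205 m and x of spanner_hole in the frame of stand between -0.06 and 0.02 m and y of spanner_hole in the frame of stand between -0.04 and 0.04 m and contact force between spanner and stand above 0.5 N and linear speed of spanner below 0.6 m/s and velocity of joint hook between -0.6 and 0.6 rad/s); the robot touches nothing.
It fails at once if the hook or stand is struck or pressed with more than 15 N by the spanner while the fingers hold it (contact force between spanner and stand above 15 N and contact force between the fingers and spanner above 1 N).
It fails at once if the robot itself pushes the hook or stand with more than 10 N (contact force between any of the fingers, the arm and stand above 10 N).
It fails at once if another thing on the bench is moved by more than 30 mm (distance of any of wrench, mallet, glue, bowl, wax, offcut, collar from where it was at the start of the episode above 0.03 m).
It also fails if it takes over 72 s, if anything falls off the work surface, if the arm or the gripper's body presses on something with over 40 N, if the wrist force passes 120 N, or if a joint passes its speed limit or range.

ROBOT

A 6-joint arm with a two-finger parallel gripper is mounted at the origin on the work surface. World frame = base frame: x ahead of the robot, y to its left, z up, the work surface at z = 0. Lengths are in mm, angles in degrees, forces in N, time in s.
With the tool pointing down it reaches from about 300 to 850 mm from the base axis. Payload 4.2 kg.
Tool frame: the origin (TCP) lies midway between the tips of the shut fingers; the grasp point (between the pads) lies 19 mm behind it; z points along the fingers, y is the line along which they close (so a half turn about z gives the same grasp; the last joint's range is limited). The gripper opens to 91 mm and grips with 3 to 60 N. Pads are 32 mm wide; open, the fingers measure 118 mm over their backs; the gripper's body (76 mm by 178 mm) begins 60 mm behind the grasp point.
Start: joints at [-72.651, 18.312, 89.639, -0, 72.044, -1.146], TCP at [182.407, -545.317, 213.976] pointing down, gripper open.
Joint ranges: [-177.97, 177.97], [-48.28, 115.42], [12.27, 149.76], [-77.06, 257.06], [2.81, 150.46], [-146.56, 146.56]. Speed limits (degrees/s): [147.25, 147.25, 180, 180, 180, 180].

INTERFACE

Orientations are given as [roll, pitch, yaw] about the fixed x, y, z axes, in that order (R = Rz(yaw) Ry(pitch) Rx(roll)).
In Python, from workcell import env gives the robot as it stands.
- The arm moves only by the shell command python3 drive.py FILE [OPENING] [FORCE], which reads ROWS from the file FILE. ROWS is a JSON object whose key "rows" holds a list of rows, 1 to 8 of them, each of 6 numbers: dx, dy, dz in mm, then a rotation vector rx, ry, rz in degrees; each row shifts and turns the commanded pose from where the row before left it, along the tool's axes as they then stand; what a row does not reach is not made up. A row lasts 1/10 s, in which the tool goes at most 50 mm and 8.59 degrees, less where a joint would pass 70% of its speed; a pose out of reach is approached as far as the arm can. OPENING is the finger opening in mm, set as the command begins (- or left out keeps the last). The fingers move at their own pace and stop on an object; FORCE is the grip in N (left out, the last holds). Time passes only in rows, so rows that do not move let the fingers close. It prints the time, the measured TCP pose, the force, the opening and the grip force at its end. Input that does not fit is refused with a message, and nothing moves.
- env.state(): the state, without advancing time (a new reading comes with each control period).
- env.grab_frame(name): name is "side" or "top" or "wrist"; returns the picture (420x560x3 uint8, blue, green, red); there is no depth.
- env.camera_model(name): a dict with "fx", "fy", "cx", "cy" (pixels), "T" (4x4, takes a point from camera to world coordinates). Camera axes: x right, y up, looking along -z (the intrinsics and any distortion apply to the point x, -y, -z); pixel columns grow to the right and rows downward; lengths in mm; the calibration is good to about 2 mm. A picture is of the moment at which its call begins: read the wrist's pose just before it. camera_model takes no time and is no camera call; for the wrist camera it gives the pose at the moment of the call.
- env.job_done(): hands the job in; it is judged then, once.
The state is a dict: "time_s": time; "qpos": joint angles; "qvel": joint speeds; "effort": joint torques, N m; "ee_pos": TCP position; "ee_rot": TCP orientation; "force": force on the tool from outside, world axes, zero at the start; "torque": the same for the moment, N m; "gripper_width": finger opening in mm; "gripper_force": force on a finger pad.
Only numpy, scipy, OpenCV 4.12 (cv2) and the standard library are available. Lean on these libraries where they do the work, as an engineer would, in place of code of your own. Each camera call takes 0.05 s, during which the arm holds its last target. There are 200 camera calls.

## Working session

There is one attempt and no reset: what is moved stays moved. The work goes in short steps, Python scripts to look and compute and a shell command to move; the robot and the scene stay as the last step left them, time stands still between calls to the robot, and variables do not carry over. Pictures are saved under pics/ and viewed, at most 10 in all, crops included, and the job is handed in when it is done.

```bash
ls; mkdir -p pics
python3 - <<'E'
from workcell import env
import cv2
for n in("side","top"):
    cv2.imwrite(f"pics/{n}0.png",env.grab_frame(n))
    m=env.camera_model(n);print(n,m)
print(env.state())
E
```

```text
drive.py
pics
workcell.py
side {'fx': 421.7913432105392, 'fy': 421.7913432105392, 'cx': 273.2064456823546, 'cy': 208.2227198619235, 'T': array([[-8.83326484e-01,  3.29807742e-01, -3.33108353e-01,
         2.27256002e+02],
       [-4.68715838e-01, -6.30994256e-01,  6.18184205e-01,
         6.88536763e+02],
       [-6.30752092e-03,  7.02191642e-01,  7.11960050e-01,
         1.09371094e+03],
       [ 0.00000000e+00,  0.00000000e+00,  0.00000000e+00,
         1.00000000e+00]])}
top {'fx': 383.2346106619539, 'fy': 383.2346106619539, 'cx': 276.7975740081722, 'cy': 206.3550190746778, 'T': array([[ 6.13486397e-03,  9.97259399e-01, -7.37296004e-02,
         5.42982228e+02],
       [-9.99673787e-01,  7.94431673e-03,  2.42735865e-02,
         1.26355938e+01],
       [ 2.47927936e-02,  7.35566337e-02,  9.96982818e-01,
         1.21592248e+03],
       [ 0.00000000e+00,  0.00000000e+00,  0.00000000e+00,
         1.00000000e+00]])}
{'time_s': 0.1, 'qpos': array([-7.26510359e+01,  1.83459871e+01,  8.96981992e+01, -1.64237723e-03,
        7.20445160e+01, -1.14675344e+00]), 'qvel': array([ 0.08490459, -0.14519075, -0.17970749,  0.02728743,  0.06073937,
       -0.19864218]), 'effort': array([-8.93390225e-04, -4.13335454e+01, -2.32509470e+01,  7.28072086e-02,
        4.20953287e-02, -3.78017899e-05]), 'ee_pos': array([ 182.2599574, -544.8776239,  213.2325654]), 'ee_rot': array([-1.79911284e+02, -2.13934612e-04,  1.84962249e+01]), 'force': array([-0.66684584,  0.70399646, -0.03735331]), 'torque': array([-0.02037806, -0.01625357, -0.01981483]), 'gripper_force': 0.0, 'gripper_width': 91.48451353125978}
```

View pics/top0.png

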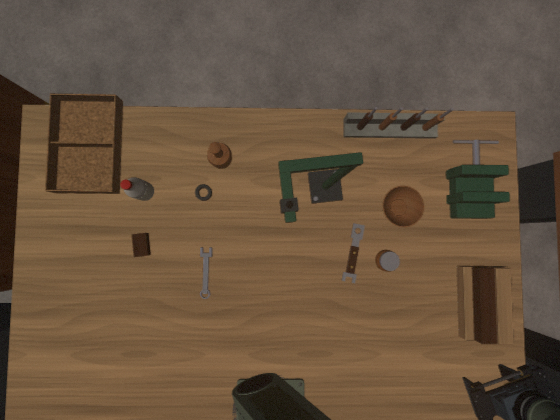

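View pics/side0.png

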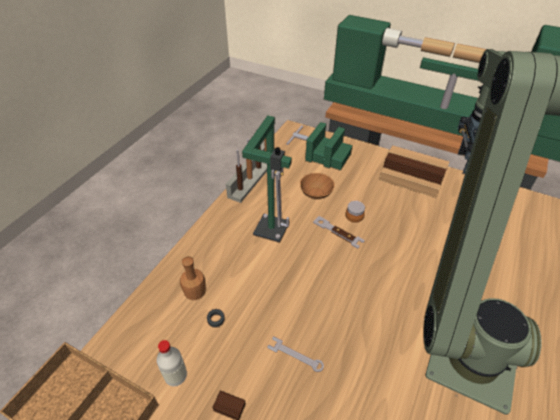

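The top view shows the spanner with its wooden grip at about (352,258): hole end near (358,231), jaw near (349,278). The stand's foot is at (325,185), and its near rail runs (286,165)–(291,220) with the saddle at (289,205). The side view shows the hook at about (278,190) and the spanner at (340,232). I'll enlarge both.

Run:
```python
import cv2
t=cv2.imread("pics/top0.png");s=cv2.imread("pics/side0.png")
a=cv2.resize(t[145:295,270:400],None,fx=4,fy=4,interpolation=cv2.INTER_CUBIC)[:600,:400+120]
b=cv2.resize(s[110:260,230:380],None,fx=4,fy=4,interpolation=cv2.INTER_CUBIC)
cv2.imwrite("pics/topc.png",a);cv2.imwrite("pics/sidec.png",b)
```

```text
(no output)
```

View pics/topc.png

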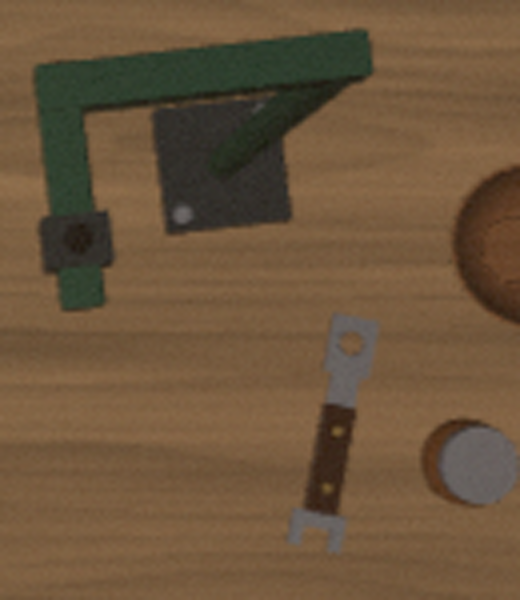

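View pics/sidec.png

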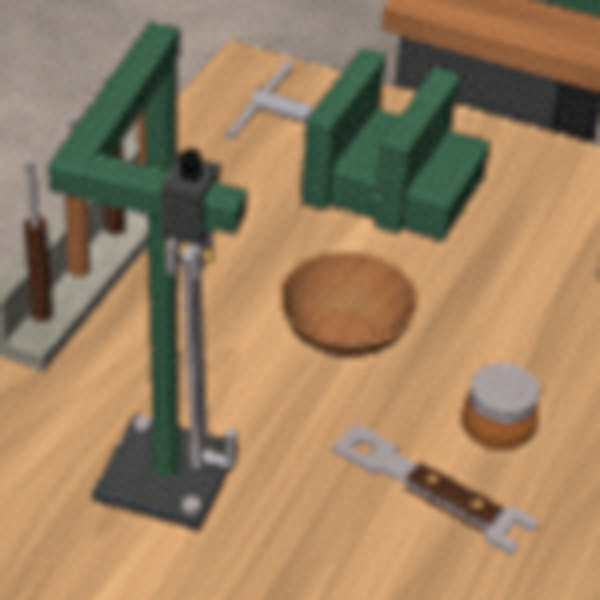

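The top crop shows the rail's near end (61–104, 306), the saddle (41–112, 211–270), and the foot corners (153,112), (283,97), (291,219) and (169,234). The spanner's hole is at (350,343) and its rivets at (337,431) and (327,488). In the side crop the hole is at (362,446), the rivets at (433,480) and (478,505), and the hook's prong near (232,440).

```bash
cat > h.py <<'E'
import numpy as np
from workcell import env
def ray(n,u,v,m=None):
    m=m or env.camera_model(n);T=m["T"]
    d=np.array([(u-m["cx"])/m["fx"],-(v-m["cy"])/m["fy"],-1]);return T[:3,3],T[:3,:3]@d
def onz(n,u,v,z):
    o,d=ray(n,u,v);return o+d*(z-o[2])/d[2]
def tri(rays):
    A=sum((np.eye(3)-np.outer(d,d)/(d@d)) for o,d in rays);b=sum((np.eye(3)-np.outer(d,d)/(d@d))@o for o,d in rays)
    return np.linalg.solve(A,b)
T=lambda u,v:("top",270+(u+.5)/4-.5,145+(v+.5)/4-.5)
S=lambda u,v:("side",230+(u+.5)/4-.5,110+(v+.5)/4-.5)
E
python3 - <<'E'
from h import *
np.set_printoptions(precision=1,suppress=True)
for nm,a,b in[("hole",(350,343),(362,446)),("riv1",(337,431),(433,480)),("riv2",(327,488),(478,505)),("bolt",(182,214),(191,504)),("knobtop",(78,238),(189,155)),("railend_topL",(61,309),(218,224)),("railendtopR",(104,304),(244,193))]:
    print(nm,tri([ray(*T(*a)),ray(*S(*b))]), [onz(*T(*a),z)[:2] for z in (0,9)])
for p in[(153,112),(283,97),(291,219),(169,234)]:print("foot",onz(*T(*p),10))
for p in[(61,309),(104,304),(36,67),(370,31),(373,76),(86,107),(41,214),(107,210),(47,273),(112,265)]:print("rail",onz(*T(*p),452))
for p in[(335,315),(378,321),(327,371),(371,376),(290,514),(345,519),(295,543),(334,551)]:print("sp",onz(*T(*p),12))
for p in[(322,403),(356,407),(304,512),(338,517)]:print("grip",onz(*T(*p),18))
E
```

```text
hole [ 558.2 -270.3   12.5] [array([ 558.2, -273.3]), array([ 558.1, -271.2])]
riv1 [ 488.6 -259.1   15.2] [array([ 488.6, -262.3]), array([ 489. , -260.2])]
riv2 [ 444.5 -250.9   14.7] [array([ 443.8, -253.9]), array([ 444.5, -252. ])]
bolt [ 658.  -137.3   18. ] [array([ 660.2, -139.3]), array([ 659.4, -138.2])]
knobtop [602.4 -29.2 476.3] [array([640.3, -56.2]), array([639.6, -55.7])]
railend_topL [573.2 -20.8 440.2] [array([583.7, -42.9]), array([583.4, -42.5])]
railendtopR [571.8 -43.8 448.4] [array([587.9, -77.1]), array([587.6, -76.4])]
foot [ 740.6 -115.    10. ]
foot [ 753.8 -219.    10. ]
foot [ 656.  -224.8   10. ]
foot [ 643.3 -127.7   10. ]
rail [568.6 -22.3 452. ]
rail [571.2 -43.7 452. ]
rail [690.5  -9.1 452. ]
rail [ 710.8 -178.7  452. ]
rail [ 687.7 -180.   452. ]
rail [670.4 -34.4 452. ]
rail [616.1 -12.  452. ]
rail [618.3 -45.1 452. ]
rail [586.5 -15.2 452. ]
rail [590.7 -47.7 452. ]
sp [ 580.1 -258.8   12. ]
sp [ 575.6 -292.9   12. ]
sp [ 536.  -252.1   12. ]
sp [ 532.3 -286.9   12. ]
sp [ 424.5 -222.1   12. ]
sp [ 420.8 -265.3   12. ]
sp [ 402.1 -225.9   12. ]
sp [ 396.  -256.4   12. ]
grip [ 511.1 -246.6   18. ]
grip [ 508.1 -273.3   18. ]
grip [ 426.7 -231.9   18. ]
grip [ 422.9 -258.4   18. ]
```

```bash
cat >> h.py <<'E'
from scipy.spatial.transform import Rotation as Ro
def to(p,rpy):
    s=env.state();R=Ro.from_euler("xyz",s["ee_rot"],degrees=True);G=Ro.from_euler("xyz",rpy,degrees=True)
    print("tool d",np.round(R.inv().apply(np.array(p)-s["ee_pos"]),1),"rot",np.round((R.inv()*G).as_rotvec(degrees=True),2),"F",s["force"].round(2),"t",s["time_s"])
E
echo '{"rows": [[40.4,-20.4,10.3,0,0,0],[40.4,-20.4,10.3,0,0,0],[40.4,-20.4,10.3,0,0,0],[40.4,-20.4,10.3,0,0,0],[40.4,-20.4,10.3,0,0,0],[40.4,-20.4,10.3,0,0,0],[40.4,-20.4,10.3,0,0,0],[40.4,-20.4,10.3,0,0,0]]}' > next.json && python3 drive.py next.json 60 40
echo '{"rows": [[40,-20,10,0,0,0],[0,0,0,0,0,7],[0,0,0,0,0,7],[0,0,0,0,0,7],[0,0,0,0,0,7],[0,0,0,0,0,0.3],[0,0,0,0,0,0],[0,0,0,0,0,0]]}' > next.json && python3 drive.py next.json 
python3 -c "
from h import *
to((468.6,-255.1,120),(180,0,-9.8))"
```

```text
time_s: 0.9
ee_pos: [438.0, -286.4, 130.9]
ee_rot: [-180.0, 0.0, 18.5]
force: [0.3, -0.5, -0.0]
gripper_width: 60.0
gripper_force: 0.0
time_s: 1.7
ee_pos: [468.6, -256.4, 121.4]
ee_rot: [-180.0, 0.0, -9.7]
force: [-0.6, -0.8, 0.1]
gripper_width: 59.7
gripper_force: 0.0
tool d [-0.2 -1.2  1.4] rot [-0.    0.02  0.09] F [-0.65 -0.85  0.12] t 1.7
```

Run:
```python
from h import *
import cv2
f=env.grab_frame("wrist");cv2.imwrite("pics/w1.png",f)
m=env.camera_model("wrist");print(m["T"].round(2),m["fx"],m["cx"],m["cy"])
for p in [(558.2,-270.7,9),(488.6,-259.5,18),(444.5,-251.5,18)]:
    q=m["T"][:3,:3].T@(np.array(p)-m["T"][:3,3]);print(m["cx"]+m["fx"]*q[0]/-q[2],m["cy"]-m["fy"]*q[1]/-q[2])
```

```text
[[-1.7000e-01  9.5000e-01  2.7000e-01  5.4313e+02]
 [-9.9000e-01 -1.6000e-01 -5.0000e-02 -2.6942e+02]
 [-0.0000e+00 -2.7000e-01  9.6000e-01  2.9184e+02]
 [ 0.0000e+00  0.0000e+00  0.0000e+00  1.0000e+00]] 300.3992656938599 280.9329770475568 208.32771641696834
279.69097895872113 106.19843149178102
280.62027973183103 185.81368094567637
280.2536801860352 231.32439361965393
```

View pics/w1.png

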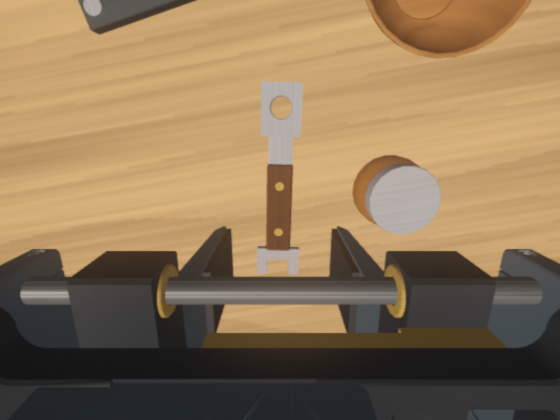

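The wrist view shows the hole at (282,107) and the rivets at (279,186) and (278,232), all within 2 px of prediction, so the pose holds. The wrist camera sticks out about 75 mm ahead of the tool. I'll grip 14 mm behind the origin so it stays clear of the rail.

```bash
echo '{"rows": [[-18,-1,40,0,0,0],[0,0,40,0,0,0],[0,0,25,0,0,0],[0,0,8,0,0,0],[0,0,4,0,0,0],[0,0,0,0,0,0]]}' > next.json && python3 drive.py next.json 60 45
echo '{"rows": [[0,0,0,0,0,0],[0,0,0,0,0,0],[0,0,0,0,0,0],[0,0,0,0,0,0],[0,0,0,0,0,0],[0,0,0,0,0,0]]}' > next.json && python3 drive.py next.json 10 45
```

```text
time_s: 2.35
ee_pos: [451.9, -252.7, 5.1]
ee_rot: [180.0, -0.1, -9.8]
force: [0.2, 0.5, 0.8]
gripper_width: 60.2
gripper_force: 0.0
time_s: 2.95
ee_pos: [451.2, -252.3, 4.9]
ee_rot: [-180.0, -0.0, -9.8]
force: [-1.1, 1.2, 3.3]
gripper_width: 23.4
gripper_force: 45.0
```

```bash
echo '{"rows": [[0,0,-10,0,0,0],[0,0,-28,0,0,0],[0,0,-36,0,0,0],[0,0,-40,0,0,0],[0,0,-40,0,0,0],[0,0,-40,0,0,0],[0,0,-30,0,0,0],[0,0,-10,0,0,0]]}' > next.json && python3 drive.py next.json - 45
echo '{"rows": [[0,0,0,0,0,-5.6],[0,0,0,0,0,-5.6],[0,0,0,0,0,-5.6],[0,0,0,0,0,0]]}' > next.json && python3 drive.py next.json - 45
python3 -c "
from h import *
to((428.1,-51.9,239),(180,0,7))"
```

```text
time_s: 3.75
ee_pos: [452.2, -253.0, 242.3]
ee_rot: [179.9, -0.3, -9.8]
force: [-0.5, -0.4, -2.9]
gripper_width: 23.8
gripper_force: 45.0
time_s: 4.15
ee_pos: [450.3, -251.8, 237.1]
ee_rot: [-179.9, 0.1, 7.0]
force: [-0.7, 0.1, -1.9]
gripper_width: 23.2
gripper_force: 45.0
tool d [   2.3 -201.2   -1.5] rot [-0.1   0.15 -0.01] F [-0.74  0.1  -1.93] t 4.15
```

```bash
echo '{"rows": [[0,-40,0,0,0,0],[0,-40,0,0,0,0],[0,-40,0,0,0,0],[0,-40,0,0,0,0],[0,-28,0,0,0,0],[2,-13,-1,0,0,0],[0,0,0,0,0,0],[0,0,0,0,0,0]]}' > next.json && python3 drive.py next.json - 45
python3 - <<'E'
from h import *
import cv2
to((428.1,-51.9,239),(180,0,7))
m=env.camera_model("wrist")
fs=[];ts=[]
for i in range(10):
    ts.append(env.state()["time_s"]);fs.append(env.grab_frame("wrist"))
np.save("fs.npy",np.array(fs));print(ts)
cv2.imwrite("pics/w2.png",np.hstack([fs[0][:300,100:460],fs[4][:300,100:460]]))
to((428.1,-51.9,239),(180,0,7));print(env.state()["ee_pos"],m["T"])
E
```

```text
time_s: 4.95
ee_pos: [428.4, -52.7, 239.1]
ee_rot: [180.0, 0.1, 7.0]
force: [-0.8, -0.6, -1.6]
gripper_width: 23.5
gripper_force: 45.0
tool d [-0.2 -0.9  0.1] rot [ 0.02  0.06 -0.03] F [-0.79 -0.56 -1.56] t 4.95
[4.95, 5.0, 5.05, 5.1, 5.15, 5.2, 5.25, 5.3, 5.35, 5.4]
tool d [-0.5 -1.   0.5] rot [ 0.01  0.   -0.04] F [-0.67 -0.21 -2.57] t 5.45
[428.68274396 -52.81042018 239.52132775] [[ 1.20017820e-01  9.55404530e-01  2.69810871e-01  5.03568985e+02]
 [-9.92771695e-01  1.15579850e-01  3.23366606e-02 -4.34507079e+01]
 [-2.90108008e-04 -2.71741572e-01  9.62370217e-01  4.09338388e+02]
 [ 0.00000000e+00  0.00000000e+00  0.00000000e+00  1.00000000e+00]]
```

View pics/w2.png

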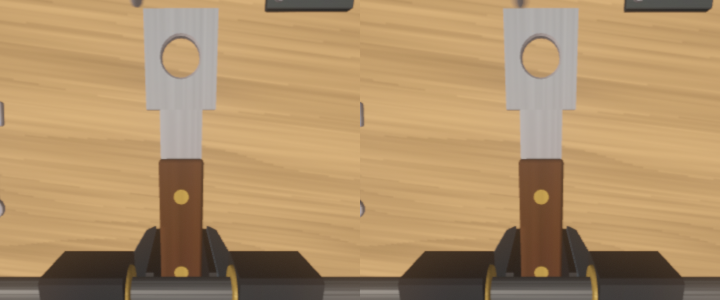

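The wrist frames show the prong tip at the top edge, at column 237 and then 260, so the hook is swinging. The spanner is held straight, with its hole at (280,57). Next I'll measure the swing with the top rows of these frames and a burst from the side camera.

Run:
```python
from h import *
import cv2
fs=np.load("fs.npy").astype(int)
bg=np.median(fs[:,0:5],0)
for f in fs:
    d=np.abs(f[0:5,150:420]-bg[:,150:420]).sum(2).sum(0); sat=(f[0:4,150:420].max(2)-f[0:4,150:420].min(2)).mean(0)
    c=np.where(sat<25)[0]+150; print(c.min() if len(c) else None,c.max() if len(c) else None,len(c))
g=[];ts=[]
for i in range(17):
    ts.append(env.state()["time_s"]);g.append(env.grab_frame("side"))
np.save("gs.npy",np.array(g));g=np.array(g).astype(int)
r=g.std(0).sum(2);ys,xs=np.where(r>25);print(xs.min(),xs.max(),ys.min(),ys.max())
out=np.hstack([cv2.resize(g[0][140:260,230:330].astype(np.uint8),None,fx=4,fy=4),cv2.resize(np.clip(r*3,0,255).astype(np.uint8)[140:260,230:330,None].repeat(3,2),None,fx=4,fy=4)])
cv2.imwrite("pics/s2.png",out)
```

```text
233 419 62
227 419 64
231 419 63
242 419 61
258 419 60
276 419 60
294 419 60
309 419 61
318 419 63
320 419 64
271 432 109 238
```

View pics/s2.png

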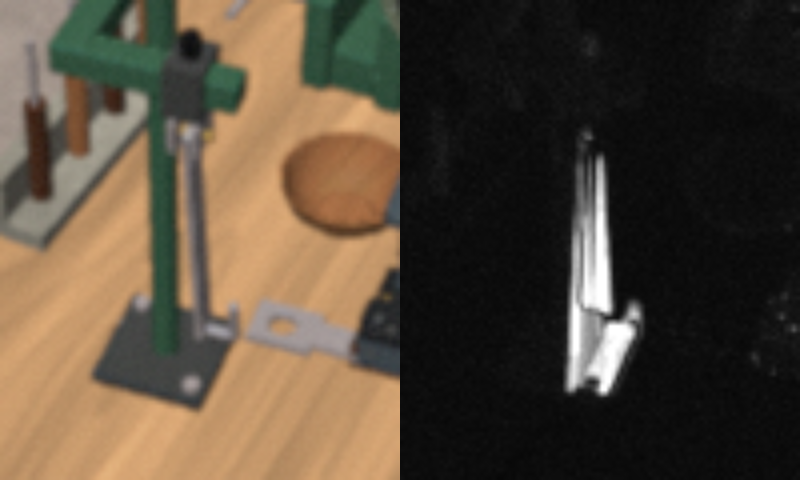

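The hook swings about ±30 mm at the prong (≈0.17 rad), centred at wrist column ~280. That is the same column as the hole, so the lateral alignment is good. Now I'll advance.

```bash
echo '{"rows": [[8,0,0,0,0,0],[8,0,0,0,0,0],[8,0,0,0,0,0],[4,-1,0,0,0,0],[2,0,0,0,0,0],[0,0,0,0,0,0],[0,0,0,0,0,0]]}' > next.json && python3 drive.py next.json - 45
python3 - <<'E'
from h import *
import cv2
to((428.1,-51.9,239),(180,0,7))
fs=[];F=[]
for i in range(16):
    fs.append(env.grab_frame("wrist"));F.append(env.state()["force"])
print(np.mean(F,0),np.std(F,0));np.save("fs.npy",np.array(fs))
cv2.imwrite("pics/w3.png",np.hstack([fs[0][:250,100:460],fs[5][:250,100:460]]))
E
```

```text
time_s: 7.0
ee_pos: [458.1, -47.9, 239.5]
ee_rot: [180.0, 0.0, 7.0]
force: [-0.3, -0.5, -2.3]
gripper_width: 23.7
gripper_force: 45.0
tool d [-30.3   0.3   0.5] rot [ 0.    0.02 -0.  ] F [-0.27 -0.5  -2.27] t 7.0
[-1.97694224e-03  6.76591353e-02 -2.05913442e+00] [0.29718534 0.50877964 0.4566183 ]
```

View pics/w3.png

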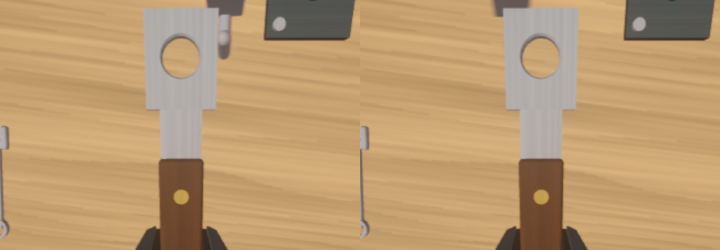

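The hook's shank is at the top edge, a few mm ahead of the nose. The prong tip beside the head is near row 50 and the hole at row 57, so the gap is small. I'll creep in.

```bash
echo '{"rows": [[1.5,0,0,0,0,0],[1.5,0,0,0,0,0],[1,0,0,0,0,0],[0,0,0,0,0,0]]}' > next.json && python3 drive.py next.json - 45
echo '{"rows": [[1,0,0,0,0,0],[1,0,0,0,0,0],[0,0,0,0,0,0]]}' > next.json && python3 drive.py next.json - 45
```

```text
time_s: 8.2
ee_pos: [462.5, -47.4, 239.5]
ee_rot: [180.0, -0.0, 7.0]
force: [-1.1, -0.3, -2.1]
gripper_width: 23.6
gripper_force: 45.0
time_s: 8.5
ee_pos: [464.4, -47.2, 239.5]
ee_rot: [180.0, -0.0, 7.0]
force: [-0.4, 0.6, -1.4]
gripper_width: 23.3
gripper_force: 45.0
```

```bash
cat > m.py <<'E'
from h import *
F=[];P=[];c=[]
for i in range(8):
    f=env.grab_frame("wrist").astype(int);s=env.state();F.append(s["force"]);P.append(s["ee_pos"])
    d=f[0:6,150:420];g=(d.max(2)-d.min(2)<25).mean(0)>.7;k=np.where(g)[0]+150;k=k[k<360];c.append((k.min(),k.max()) if len(k) else 0)
F=np.array(F);print("F",F.mean(0).round(2),"std",F.std(0).round(2),"P",np.mean(P,0).round(2));print(*c, s["time_s"])
E
python3 m.py
```

```text
F [-0.24  0.03 -2.41] std [0.61 0.34 0.48] P [464.26 -47.19 239.54]
(np.int64(305), np.int64(343)) (np.int64(307), np.int64(345)) (np.int64(302), np.int64(338)) (np.int64(291), np.int64(325)) (np.int64(275), np.int64(308)) (np.int64(257), np.int64(290)) (np.int64(240), np.int64(274)) (np.int64(226), np.int64(262)) 8.9
```

```bash
echo '{"rows": [[1,0,0,0,0,0],[1,0,0,0,0,0],[0,0,0,0,0,0]]}' > next.json && python3 drive.py next.json - 45|grep -E "pos|force:"; python3 m.py
echo '{"rows": [[1,0,0,0,0,0],[1,0,0,0,0,0],[0,0,0,0,0,0]]}' > next.json && python3 drive.py next.json - 45|grep -E "pos|force:"; python3 m.py
```

```text
ee_pos: [466.4, -46.9, 239.5]
force: [0.2, -0.1, -1.5]
gripper_force: 45.0
F [ 0.16  0.23 -2.26] std [0.52 0.44 0.45] P [466.27 -46.94 239.52]
(np.int64(289), np.int64(325)) (np.int64(300), np.int64(338)) (np.int64(305), np.int64(345)) (np.int64(305), np.int64(344)) (np.int64(298), np.int64(335)) (np.int64(286), np.int64(320)) (np.int64(269), np.int64(303)) (np.int64(251), np.int64(286)) 9.6
ee_pos: [468.4, -46.7, 239.6]
force: [0.4, -0.0, -1.7]
gripper_force: 45.0
F [ 0.14  0.23 -1.78] std [0.27 0.35 0.4 ] P [468.25 -46.7  239.53]
(np.int64(261), np.int64(296)) (np.int64(278), np.int64(314)) (np.int64(292), np.int64(330)) (np.int64(301), np.int64(341)) (np.int64(304), np.int64(346)) (np.int64(302), np.int64(342)) (np.int64(294), np.int64(331)) (np.int64(280), np.int64(316)) 10.3
```

```bash
echo '{"rows": [[0.8,0,0,0,0,0],[0.7,0,0,0,0,0],[0,0,0,0,0,0]]}' > next.json && python3 drive.py next.json - 45|grep -E "pos|force:"; python3 m.py
echo '{"rows": [[0.8,0,0,0,0,0],[0,0,0,0,0,0]]}' > next.json && python3 drive.py next.json - 45|grep -E "pos|force:"; python3 m.py
```

```text
ee_pos: [469.9, -46.5, 239.6]
force: [-0.4, -0.7, -2.8]
gripper_force: 45.0
F [ 0.1   0.16 -1.98] std [0.4  0.64 0.24] P [469.75 -46.51 239.54]
(np.int64(232), np.int64(271)) (np.int64(248), np.int64(285)) (np.int64(265), np.int64(302)) (np.int64(282), np.int64(320)) (np.int64(295), np.int64(334)) (np.int64(302), np.int64(344)) (np.int64(304), np.int64(346)) (np.int64(299), np.int64(340)) 11.0
ee_pos: [470.7, -46.4, 239.5]
force: [0.0, 0.6, -1.8]
gripper_force: 45.0
F [-0.    0.42 -1.96] std [0.52 0.59 0.29] P [470.54 -46.43 239.53]
(np.int64(225), np.int64(266)) (np.int64(217), np.int64(259)) (np.int64(216), np.int64(259)) (np.int64(224), np.int64(264)) (np.int64(237), np.int64(275)) (np.int64(253), np.int64(290)) (np.int64(270), np.int64(308)) (np.int64(286), np.int64(325)) 11.6
```

```bash
echo '{"rows": [[0.8,0,0,0,0,0],[0.7,0,0,0,0,0],[0,0,0,0,0,0]]}' > next.json && python3 drive.py next.json - 45|grep -E "pos|force:"; python3 m.py
echo '{"rows": [[0.8,0,0,0,0,0],[0.5,0,0,0,0,0],[0,0,0,0,0,0]]}' > next.json && python3 drive.py next.json - 45|grep -E "pos|force:"; python3 m.py
```

```text
ee_pos: [471.8, -46.2, 239.4]
force: [-1.0, 0.2, -2.3]
gripper_force: 45.0
F [-0.63  0.26 -2.5 ] std [0.57 0.63 0.6 ] P [471.85 -46.23 239.45]
(np.int64(289), np.int64(334)) (np.int64(289), np.int64(334)) (np.int64(289), np.int64(334)) (np.int64(289), np.int64(334)) (np.int64(289), np.int64(334)) (np.int64(289), np.int64(334)) (np.int64(289), np.int64(334)) (np.int64(289), np.int64(334)) 12.3
ee_pos: [473.0, -46.1, 239.4]
force: [-1.5, 0.5, -2.7]
gripper_force: 45.0
F [-2.03 -0.13 -2.22] std [0.62 0.49 0.47] P [473.12 -46.09 239.47]
(np.int64(289), np.int64(334)) (np.int64(289), np.int64(334)) (np.int64(289), np.int64(334)) (np.int64(289), np.int64(334)) (np.int64(289), np.int64(334)) (np.int64(289), np.int64(334)) (np.int64(289), np.int64(334)) (np.int64(289), np.int64(334)) 13.0
```

Contact is at TCP x ≈ 471.5 and the hook is now held still, but off centre (column centre 311 against 281, about 0.12 rad). I'll back off and feather in more gradually so friction drains the swing near zero.

```bash
echo '{"rows": [[-2.2,0,0,0,0,0],[0.3,0,0,0,0,0],[0.2,0,0,0,0,0],[0.1,0,0,0,0,0],[0.1,0,0,0,0,0],[0.1,0,0,0,0,0],[0.1,0,0,0,0,0],[0.1,0,0,0,0,0]]}' > next.json && python3 drive.py next.json - 45|grep -E "pos|force:"; python3 m.py
```

```text
ee_pos: [472.2, -46.2, 239.6]
force: [-0.6, 0.1, -1.2]
gripper_force: 45.0
F [-1.3  -0.06 -1.58] std [0.53 0.42 0.35] P [472.13 -46.23 239.55]
(np.int64(286), np.int64(331)) (np.int64(286), np.int64(331)) (np.int64(286), np.int64(331)) (np.int64(286), np.int64(331)) (np.int64(286), np.int64(331)) (np.int64(286), np.int64(331)) (np.int64(286), np.int64(331)) (np.int64(286), np.int64(331)) 14.2
```

```bash
echo '{"rows": [[-2.2,0,0,0,0,0],[0,0,0,0,0,0],[0,0,0,0,0,0]]}' > next.json && python3 drive.py next.json - 45|grep -E "pos|force:"; python3 m.py
echo '{"rows": [[0.8,0,0,0,0,0],[0.15,0,0,0,0,0],[0.1,0,0,0,0,0],[0.1,0,0,0,0,0],[0.1,0,0,0,0,0],[0.1,0,0,0,0,0]]}' > next.json && python3 drive.py next.json - 45|grep -E "pos|force:"; python3 m.py
```

```text
ee_pos: [470.1, -46.5, 239.6]
force: [-0.2, -0.2, -2.0]
gripper_force: 45.0
F [-0.03  0.03 -2.22] std [0.54 0.65 0.5 ] P [470.05 -46.51 239.56]
(np.int64(252), np.int64(292)) (np.int64(242), np.int64(283)) (np.int64(235), np.int64(277)) (np.int64(232), np.int64(275)) (np.int64(234), np.int64(276)) (np.int64(241), np.int64(281)) (np.int64(250), np.int64(290)) (np.int64(261), np.int64(300)) 14.9
ee_pos: [471.2, -46.4, 239.5]
force: [-0.8, -1.5, -1.4]
gripper_force: 45.0
F [-0.19 -0.46 -2.09] std [0.67 0.48 0.49] P [471.24 -46.35 239.52]
(np.int64(241), np.int64(284)) (np.int64(244), np.int64(287)) (np.int64(247), np.int64(290)) (np.int64(250), np.int64(293)) (np.int64(252), np.int64(295)) (np.int64(253), np.int64(296)) (np.int64(253), np.int64(296)) (np.int64(253), np.int64(296)) 15.9
```

The light touch damped the swing and the hook stopped near centre (274 against 281). Now I'll press to 2–3 N.

```bash
echo '{"rows": [[0.4,0,0,0,0,0],[0.4,0,0,0,0,0],[0.4,0,0,0,0,0],[0.4,0,0,0,0,0],[0.4,0,0,0,0,0],[0,0,0,0,0,0]]}' > next.json && python3 drive.py next.json - 45|grep -E "pos|force:"; python3 m.py
```

```text
ee_pos: [473.0, -46.1, 239.4]
force: [-2.5, -0.6, -1.5]
gripper_force: 45.0
F [-1.96 -0.28 -1.86] std [0.49 0.56 0.34] P [473.07 -46.1  239.47]
(np.int64(252), np.int64(297)) (np.int64(252), np.int64(297)) (np.int64(252), np.int64(297)) (np.int64(252), np.int64(297)) (np.int64(252), np.int64(297)) (np.int64(252), np.int64(297)) (np.int64(252), np.int64(297)) (np.int64(252), np.int64(297)) 16.9
```

```bash
echo '{"rows": [[0.5,0,0,0,0,0],[0.3,0,0,0,0,0],[0,0,0,0,0,0],[0,0,0,0,0,0],[0,0,0,0,0,0],[0,0,0,0,0,0],[0,0,0,0,0,0],[0,0,0,0,0,0]]}' > next.json && python3 drive.py next.json - 45|grep -E "pos|force:"; python3 m.py
echo '{"rows": [[-2.5,0,0,0,0,0],[-1,0,0,0,0,0],[0.7,0,0,0,0,0],[0.15,0,0,0,0,0],[0.1,0,0,0,0,0],[0.1,0,0,0,0,0],[0.1,0,0,0,0,0]]}' > next.json && python3 drive.py next.json - 45|grep -E "pos|force:"; python3 m.py
```

```text
ee_pos: [474.0, -46.0, 239.5]
force: [-2.6, -0.9, -2.4]
gripper_force: 45.0
F [-2.85 -0.54 -1.7 ] std [0.54 0.39 0.56] P [474.01 -45.99 239.51]
(np.int64(252), np.int64(297)) (np.int64(252), np.int64(297)) (np.int64(252), np.int64(297)) (np.int64(252), np.int64(297)) (np.int64(252), np.int64(297)) (np.int64(252), np.int64(297)) (np.int64(252), np.int64(297)) (np.int64(252), np.int64(297)) 18.1
ee_pos: [471.8, -46.3, 239.6]
force: [-1.4, -0.5, -1.8]
gripper_force: 45.0
F [-0.52  0.23 -1.74] std [0.34 0.4  0.7 ] P [471.78 -46.27 239.55]
(np.int64(253), np.int64(297)) (np.int64(253), np.int64(297)) (np.int64(253), np.int64(297)) (np.int64(253), np.int64(297)) (np.int64(253), np.int64(297)) (np.int64(253), np.int64(297)) (np.int64(253), np.int64(297)) (np.int64(253), np.int64(297)) 19.2
```

```bash
echo '{"rows": [[-0.7,0,0,0,0,0],[0,0,0,0,0,0],[0,0,0,0,0,0]]}' > next.json && python3 drive.py next.json - 45|grep -E "pos|force:"; python3 m.py
python3 - <<'E'
from h import *
import cv2
f=env.grab_frame("wrist");cv2.imwrite("pics/w4.png",cv2.resize(f[:150,180:380],None,fx=4,fy=4,interpolation=cv2.INTER_CUBIC))
E
```

```text
ee_pos: [471.1, -46.3, 239.5]
force: [-0.8, -0.3, -2.5]
gripper_force: 45.0
F [-0.11 -0.06 -2.25] std [0.3  0.51 0.53] P [471.09 -46.36 239.54]
(np.int64(254), np.int64(297)) (np.int64(254), np.int64(297)) (np.int64(254), np.int64(297)) (np.int64(254), np.int64(297)) (np.int64(254), np.int64(297)) (np.int64(254), np.int64(297)) (np.int64(254), np.int64(298)) (np.int64(254), np.int64(298)) 19.9
```

View pics/w4.png

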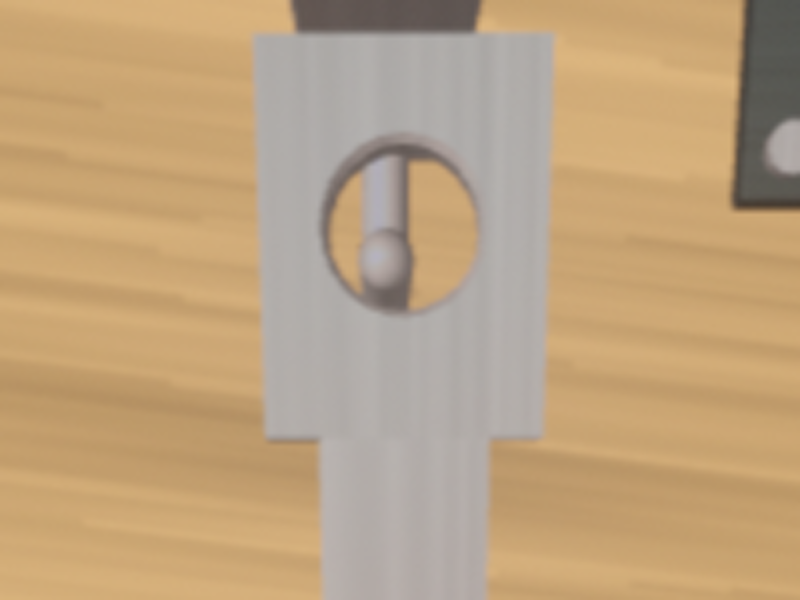

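The prong tip shows through the hole at (386,258), with the hole centred at (400,224). That is about 2 mm to the left and otherwise directly under it. I'll shift 1.5 mm and lower.

```bash
echo '{"rows": [[0,-0.8,2,0,0,0],[0,-0.7,4,0,0,0],[0,0,5,0,0,0],[0,0,5,0,0,0],[0,0,5,0,0,0],[0,0,0,0,0,0],[0,0,0,0,0,0]]}' > next.json && python3 drive.py next.json - 45|grep -E "pos|force:"; python3 m.py
```

```text
ee_pos: [470.9, -44.9, 218.4]
force: [0.3, 0.5, -3.3]
gripper_force: 45.0
F [-0.13 -0.1  -2.07] std [0.49 0.5  0.42] P [470.95 -44.9  218.7 ]
(np.int64(266), np.int64(309)) (np.int64(265), np.int64(308)) (np.int64(264), np.int64(308)) (np.int64(264), np.int64(308)) (np.int64(264), np.int64(308)) (np.int64(264), np.int64(308)) (np.int64(264), np.int64(308)) (np.int64(264), np.int64(308)) 21.05
```

```bash
echo '{"rows": [[0,0,4,0,0,0],[0,0,4,0,0,0],[0,0,4,0,0,0],[0,0,4,0,0,0],[0,0,3,0,0,0],[0,0,1,0,0,0],[0,0,0,0,0,0],[0,0,0,0,0,0]]}' > next.json && python3 drive.py next.json - 45|grep -E "pos|force:"; python3 m.py
python3 - <<'E'
from h import *
import cv2
f=env.grab_frame("wrist");g=env.grab_frame("side");cv2.imwrite("pics/w5.png",np.hstack([cv2.resize(f[:150,180:330],None,fx=2.6,fy=2.6),cv2.resize(g[170:270,240:340],None,fx=3.9,fy=3.9)]))
E
```

```text
ee_pos: [471.0, -44.9, 198.6]
force: [0.2, -0.1, -1.9]
gripper_force: 45.0
F [-0.3   0.09 -2.17] std [0.58 0.29 0.48] P [470.93 -44.89 198.67]
(np.int64(264), np.int64(307)) (np.int64(264), np.int64(307)) (np.int64(264), np.int64(307)) (np.int64(264), np.int64(307)) (np.int64(264), np.int64(307)) (np.int64(264), np.int64(307)) (np.int64(264), np.int64(307)) (np.int64(264), np.int64(307)) 22.25
```

View pics/w5.png

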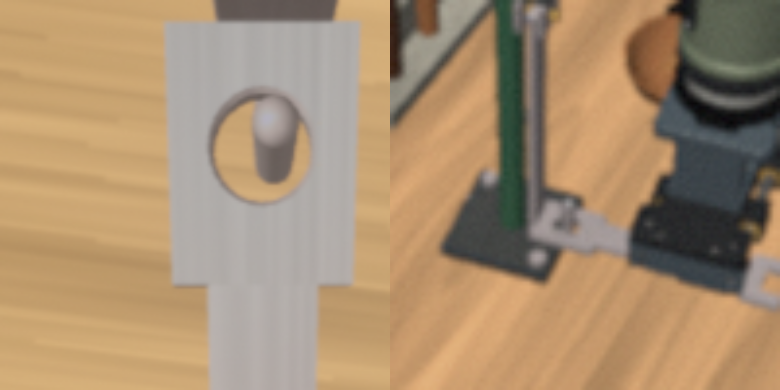

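The prong stands up through the hole (tip at (272,120), hole centred at (263,148)). Now I'll seat it gently.

```bash
echo '{"rows": [[0,0,1.5,0,0,0],[0,0,1.5,0,0,0],[0,0,1,0,0,0],[0,0,0,0,0,0]]}' > next.json && python3 drive.py next.json - 45|grep -E "pos|force:"; python3 m.py|head -1
echo '{"rows": [[0,0,0.5,0,0,0],[0,0,0.5,0,0,0],[0,0,0,0,0,0]]}' > next.json && python3 drive.py next.json - 45|grep -E "pos|force:"; python3 m.py|head -1
```

```text
ee_pos: [470.7, -44.9, 194.3]
force: [0.6, -0.3, -3.0]
gripper_force: 45.0
F [-0.08 -0.1  -2.3 ] std [0.69 0.3  0.26] P [470.86 -44.88 194.54]
ee_pos: [470.8, -44.9, 193.5]
force: [0.1, -0.1, -1.6]
gripper_force: 45.0
F [ 0.23 -0.08 -2.12] std [0.36 0.56 0.47] P [470.85 -44.88 193.53]
```

```bash
echo '{"rows": [[0,0,0.4,0,0,0],[0,0,0.4,0,0,0],[0,0,0,0,0,0]]}' > next.json && python3 drive.py next.json - 45|grep -E "pos|force:"; python3 m.py|head -1
```

```text
ee_pos: [470.9, -44.9, 192.8]
force: [-0.4, -0.1, -1.2]
gripper_force: 45.0Traceback (most recent call last):
  File "m.py", line 4, in <module>
    f=env.grab_frame("wrist").astype(int);s=env.state();F.append(s["force"]);P.append(s["ee_pos"])
      ~~~~~~~~~~~~~~^^^^^^^^^
ValueError: 200 camera calls are used up
```

The camera budget is spent, so I'll finish by force.

```bash
for i in 1 2 3 4; do echo '{"rows": [[0,0,0,0,0,0]]}' > next.json && python3 drive.py next.json | grep -E "pos|force: \["; done;
echo '{"rows": [[0,0,0.5,0,0,0],[0,0,0,0,0,0]]}' > next.json && python3 drive.py next.json| grep -E "pos|force: \["; for i in 1 2 3 4; do echo '{"rows": [[0,0,0,0,0,0]]}' > next.json && python3 drive.py next.json | grep -E "time|pos|force: \["; done
```

```text
ee_pos: [470.9, -44.9, 192.8]
force: [-0.5, -0.2, -1.7]
ee_pos: [470.9, -44.9, 192.8]
force: [0.5, -0.3, -1.3]
ee_pos: [470.9, -44.9, 192.8]
force: [-0.2, -1.1, -2.4]
ee_pos: [470.9, -44.9, 192.8]
force: [0.1, -0.6, -2.0]
ee_pos: [471.0, -44.9, 192.4]
force: [0.4, -0.3, -0.8]
time_s: 25.2
ee_pos: [471.0, -44.9, 192.4]
force: [-0.0, 0.3, -0.4]
time_s: 25.3
ee_pos: [471.0, -44.9, 192.3]
force: [0.0, 0.6, -0.2]
time_s: 25.4
ee_pos: [470.9, -44.9, 192.3]
force: [-0.2, -0.1, -0.7]
time_s: 25.5
ee_pos: [470.9, -44.9, 192.3]
force: [0.2, -0.5, -0.0]
```

```bash
echo '{"rows": [[0,0,0.3,0,0,0],[0,0,0,0,0,0],[0,0,0,0,0,0],[0,0,0,0,0,0],[0,0,0,0,0,0],[0,0,0,0,0,0]]}' > next.json && python3 drive.py next.json| grep -E "pos|force: \["
echo '{"rows": [[0,0,0,0,0,0]]}' > next.json && python3 drive.py next.json | grep -E "pos|force: \["
echo '{"rows": [[0,0,0,0,0,0],[0,0,0,0,0,0],[0,0,0,0,0,0],[0,0,0,0,0,0],[0,0,0,0,0,0],[0,0,0,0,0,0],[0,0,0,0,0,0],[0,0,0,0,0,0]]}' > next.json && python3 drive.py next.json 91
```

```text
ee_pos: [470.9, -44.9, 192.0]
force: [0.7, -0.5, 1.4]
ee_pos: [470.9, -44.9, 192.0]
force: [-0.5, 0.0, 0.1]
time_s: 27.0
ee_pos: [470.8, -44.9, 191.9]
ee_rot: [180.0, 0.0, 7.0]
force: [0.3, -0.1, 0.1]
gripper_width: 84.5
gripper_force: 0.0
```

```bash
echo '{"rows": [[-10,0,0,0,0,0],[-20,0,0,0,0,0],[-25,0,0,0,0,0],[-25,0,0,0,0,0],[-20,0,0,0,0,0],[0,0,0,0,0,0],[0,0,0,0,0,0],[0,0,0,0,0,0]]}' > next.json && python3 drive.py next.json
for i in 1 2 3 4 5 6 7 8 9; do echo '{"rows": [[0,0,0,0,0,0],[0,0,0,0,0,0],[0,0,0,0,0,0],[0,0,0,0,0,0],[0,0,0,0,0,0],[0,0,0,0,0,0],[0,0,0,0,0,0],[0,0,0,0,0,0]]}' > next.json && python3 drive.py next.json |grep -E "time"; done
python3 -c "
from workcell import env
print(env.state()['force'],env.state()['time_s'],env.job_done())"
```

```text
time_s: 27.8
ee_pos: [372.4, -57.1, 192.2]
ee_rot: [180.0, -0.1, 7.0]
force: [-0.4, 0.6, 0.1]
gripper_width: 91.2
gripper_force: 0.0
time_s: 28.6
time_s: 29.4
time_s: 30.2
time_s: 31.0
time_s: 31.8
time_s: 32.6
time_s: 33.4
time_s: 34.2
time_s: 35.0
the job is handed in; nothing more can be done
[ 0.0806508   0.03515823 -0.29127199] 35.0 None
```

I steadied the hook at about 3 N, seated the level spanner over the prong at about 2 N, released it, and handed the job in at 35 s; the camera calls ran out before seating, so only the force readings support that it is left hanging, and the hand-in returned no verdict.

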